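Recover a stranded coach through the layout's access hatch

TASK

The model depot shed has been left standing half across the access hatch in the model railway's deck: slide it along the deck, without lifting or tipping it, off the hatch and squarely back onto its pale concrete base beside the hatch. Then reach down through the hatch, grip the long coach standing on the hidden track below, tilt it end-up, since it is longer than the hatch, and draw it out diagonally. Finish while still holding the coach in the gripper, in the air over the layout, all of it a few centimetres clear of the deck and touching nothing else, with the shed still on its base and the other models, tools and bottles left where they were.

Things in the scene. Friction and masses are not known exactly. Their poses are not given: they have to be found in the camera images.
- layout: the model railway: fixed hollow plywood deck 330 mm (its x) by 645 mm (its y, -290 to +355), top 88 mm above the table, plywood 6 mm thick (underside at 82 mm), closed front and back. Origin on the table straight under the centre of the hatch; at yaw 0 x points away from the robot, y to its left, along both tracks
- hatch (a point): centre of the access hatch, at the height of the deck's top: a plain rectangular hole 130 mm (layout x) by 220 mm (layout y, along the hidden track), with a bare plywood margin; axes as the layout's
- hidden_track (a point): point on the hidden track below the deck, under the hatch centre, at rail-top height (7 mm above the table); this track runs straight along the layout's y, at x = 0
- running_track (a point): point on the running track on the deck (layout x = -130, y = 0), at rail-top height, 5 mm above the deck; it runs along the layout's y. Two thin fixed masts 62 mm tall stand beside its ends (layout x = -158, y = -270 and +335)
- base (a point): centre of the pale grey concrete base painted on the deck, 184 mm (layout x) by 204 mm (layout y), at the deck's top, 235 mm from the hatch centre towards the layout's +y; it adds no height; the shed belongs in its middle. Axes as the layout's
- shed: model depot shed, loose, about 0.4 kg: 140 mm (its x) by 160 mm (its y), flat end walls at y = -80 and +80, side walls 50 mm high, low pitched roof, ridge along y, 81 mm high at the vent, overhang 2 to 3 mm. Origin at the centre of its underside. At first roughly parallel to the layout, its -y end 40 to 70 mm over the hatch; must go 85 to 115 mm towards the layout's +y
- coach: model coach, loose, about 0.22 kg, silver, grey roof: 260 mm long (its y), 34 wide (its x), 44 high; flat vertical sides 9 to 38 mm above the wheel bottoms, to be gripped across x. Origin midway along it at the wheel bottoms, z up. Stands on the hidden track, parallel to the layout's y, its middle within 20 mm of the hatch centre, both ends under the deck, roof 31 mm below the deck's underside
- coach_end_a (a point): lower edge of the coach's end face at its own y = -130 mm, 9 mm above the wheel bottoms
- coach_end_b (a point): lower edge of the coach's end face at its own y = +130 mm, 9 mm above the wheel bottoms
- shunter: bystander: small red shunting engine, 108 mm long, 34 wide, 47 high, on the running track of the deck; origin at its wheel bottoms
- tank_wagon: bystander: tank wagon, 82 mm long, 28 wide, 45 high, on the running track of the deck; origin at its wheel bottoms
- hut: bystander: lineside hut 42 x 52 mm, 32 mm high, loose on the deck beyond the hatch; origin under its centre
- fuel_tank: bystander: upright fuel tank, 38 mm across, 39 mm high, loose on the deck beyond the hatch; origin under its centre
- glue: bystander: glue bottle, 38 mm across, 100 mm high, on the table to the left; origin under its centre
- paint_jar: bystander: paint jar, 34 mm across, 35 mm high, on the table to the left; origin under its centre
- screwdriver: bystander: screwdriver 160 mm long lying on the table to the left

How it is judged:
By the outcome, as a careful person would: the job done as asked, in the order asked, and still so for the second after the job is handed in, while the arm keeps its last pose, push and grip.
It also fails if it takes over 51 s, if anything falls off the work surface, if the arm or the gripper's body presses on something with over 40 N, if the wrist force passes 120 N, or if a joint passes its speed limit or range.

ROBOT

A 6-joint arm with a two-finger parallel gripper is mounted at the origin on the work surface. World frame = base frame: x ahead of the robot, y to its left, z up, the work surface at z = 0. Lengths are in m, angles in rad, forces in N, time in s.
With the tool pointing down it reaches from about 0.25 to 0.725 m from the base axis. Payload 4 kg.
Tool frame: the origin (TCP) lies on the centre line of the jaws, within the pads' length; the fingertips stand ahead of it and the grasp point (between the pads) lies 3 mm ahead of it (bot.tcp_to_tips is the z of the fingertips in the tool frame, in m); z points along the fingers, y is the line along which they close (so a half turn about z gives the same grasp; the last joint's range is limited). The gripper opens to 85 mm and grips with 20 to 120 N. Pads are 22 mm wide; open, the fingers measure 114 mm over their backs; the gripper's body (76 mm by 85 mm) begins 54 mm behind the grasp point. The pads swing forward as they close: fully open they stand 13 mm farther back than shut.
Start: joints at [1.165, 0.241, 0.005, 1.335, 0, 1.571], TCP at [0.197, 0.459, 0.228] pointing down, gripper open.
Joint ranges: [-2.72, 2.72], [-1.05, 1.87], [-1.09, 1.28], [-1.99, 2.15], [-1.42, 1.44], [-3.14, 3.14]. Speed limits (rad/s): [2.79, 2.79, 3.14, 3.14, 3.14, 3.14].

INTERFACE

Orientations are given as a unit quaternion [x, y, z, w].
In Python, from workcell import telemetry, camera, camera_params, ticket, boxes_of, cut_out, spot_point, bot gives the robot as it stands.
- The arm moves only by the shell command python3 -m creep 'ROWS'. ROWS is text: rows parted by semicolons, each of 5 numbers parted by spaces: the opening, from 0 (shut) to 1 (fully open), then the shift along the tool's x, y, z in units of 150 mm (1.0 is 150 mm), then the turn about the tool's z in units of 180 degrees (1.0 is 180 degrees). In form: claw x y z turn; .... A call has 1 to 12 rows; each row is the pose to reach, as a shift and turn from the pose commanded when the call began, along the tool's axes at that moment, turning the shorter way round; what a row does not reach only later rows make up. A row lasts 1/8 s, in which the tool goes at most 62.5 mm and 10.7 degrees, less where a joint would pass 70% of its speed; a pose out of reach is approached as far as the arm can. A call with a number of a shift or a turn outside -1 to 1 is refused whole. A call with a gripper value outside its range is refused whole. The fingers move at their own pace and stop on an object; the grip force is fixed at half the most. Time passes only in rows, so rows that repeat a pose let the fingers close. It gives the time, the measured TCP pose, the force, the opening and the grip force at its end, in the units of the state.
- telemetry.get_obs(): the state, without advancing time (a new reading comes with each control period).
- camera(name): name is "side" or "top" or "wrist"; returns the picture (384x512x3 uint8, red, green, blue); there is no depth.
- camera_params(name): a dict with "camera_matrix" (3x3 intrinsics, pixels), "k1" (the pictures are not rectified: a ray, as slopes to the right and down, at radius r is drawn at 1 + k1 r^2 times it, then the intrinsics apply), "eye" and "attitude" of the camera in the world. Camera axes: x right, y down, z forward; pixel columns grow to the right and rows downward; lengths in m; the calibration is good to about 2 mm. A picture is of the moment at which its call begins: read the wrist's pose just before it. camera_params takes no time and is no camera call; for the wrist camera it gives the pose at the moment of the call.
- ticket.job_done(): hands the job in; it is judged then, once.
Trained networks look in the newest picture that a camera, given by its name, has taken for a name from the list of things; names that differ only in an ending like _2 or _b are one class to them, and where a whole thing is asked for, a point or a joint stands for the part that bears it (a point fixed in the world has none). Each returns a list of dicts, best first, with "conf" (0 to 1); they miss things now and then, are a little off and sometimes report something else, mostly with a low value. They report only what shows in the picture. A call takes as long as a camera call.
- boxes_of(thing, camera): "at" ([x, y, z] in m, in world coordinates, good to about 4 mm: the middle of the surface that is visible of it).
- cut_out(thing, camera): "pixels" (384x512 bool, what is visible of it).
- spot_point(thing, camera): "at" ([x, y, z] in m, in world coordinates, good to about 4 mm: a listed point, or the origin of a listed thing).
The state is a dict: "clock": time; "joint_pos": joint angles; "joint_vel": joint speeds; "tau": joint torques, N m; "eef_pos": TCP position; "tool_rot": TCP orientation; "ft_force": force on the tool from outside, world axes, zero at the start; "ft_torque": the same for the moment, N m; "grip_width": finger opening in m; "grasp_force": force on a finger pad.
Only numpy, scipy, OpenCV 4.12 (cv2) and the standard library are available. Lean on these libraries where they do the work, as an engineer would, in place of code of your own. Each camera call takes 0.05 s, during which the arm holds its last target. There are 200 camera calls.

## Working session

There is one attempt and no reset: what is moved stays moved. The work goes in short steps, Python scripts to look and compute and a shell command to move; the robot and the scene stay as the last step left them, time stands still between calls to the robot, and variables do not carry over. Pictures are saved under pics/ and viewed, at most 14 in all, crops included, and the job is handed in when it is done.

```bash
ls; mkdir -p pics; cat > h.py <<'E'
import numpy as np,cv2
from scipy.spatial.transform import Rotation as R
from workcell import telemetry,camera,camera_params,ticket,boxes_of,cut_out,spot_point,bot
np.set_printoptions(precision=4,suppress=True)
def snap(n,f):
    im=camera(n);cv2.imwrite('pics/'+f,im[:,:,::-1]);return im
E
python3 - <<'E'
from h import *
o=telemetry.get_obs();print({k:np.round(v,3) for k,v in o.items()},bot.tcp_to_tips)
a=snap('top','t1.png');b=snap('side','s1.png')
for n in ['top','side']:
    p=camera_params(n);print(n,p['eye'],p['attitude'],p['camera_matrix'][0][0],p['k1'])
for n in ['layout','hatch','base','shed','running_track','hidden_track','coach','coach_end_a','shunter','tank_wagon','hut','fuel_tank','glue','paint_jar']:
  for c in ['top','side']:
    print(n,c,[(np.round(d['at'],3),round(d['conf'],2)) for d in spot_point(n,c)[:2]])
cv2.imwrite('pics/both1.png',np.hstack([a,b])[:,:,::-1][:, :, :].copy() if 0 else cv2.resize(np.vstack([a,b])[:,:,::-1],(400,600)))
print(telemetry.get_obs()['clock'])
E
```

```text
pics
{'clock': np.float64(0.0), 'joint_pos': array([ 1.165,  0.241,  0.004,  1.335, -0.   ,  1.571]), 'joint_vel': array([ 0.002,  0.001,  0.001, -0.   , -0.001,  0.002]), 'tau': array([ -0.001, -37.232,  25.241,   0.017,   0.   ,   0.   ]), 'eef_pos': array([0.197, 0.459, 0.227]), 'tool_rot': array([ 0.202,  0.979, -0.001, -0.   ]), 'ft_force': array([ 0.391,  0.09 , -0.571]), 'ft_torque': array([ 0.052, -0.027,  0.031]), 'grasp_force': np.float64(0.0), 'grip_width': np.float64(0.085)} 0.022
top [0.3301 0.1308 1.3892] [-0.6966  0.715  -0.0387  0.0453] 422.43515263684316 -0.11814007427814525
side [0.3176 0.6794 0.681 ] [-0.1642  0.9117 -0.3725  0.0553] 348.39371816979894 -0.052608999912393796
layout top [(array([ 0.554, -0.012,  0.   ]), 0.71)]
layout side [(array([ 0.297,  0.419, -0.002]), 0.2)]
hatch top [(array([ 0.55 , -0.006,  0.084]), 0.58)]
hatch side [(array([ 0.559, -0.008,  0.086]), 0.79), (array([ 0.703, -0.208,  0.086]), 0.66)]
base top [(array([0.528, 0.228, 0.085]), 0.63), (array([ 0.569,  0.457, -0.001]), 0.27)]
base side [(array([0.53 , 0.221, 0.088]), 0.76)]
shed top
[... 643 characters left out ...]
unter side [(array([ 0.441, -0.189,  0.094]), 0.6)]
tank_wagon top [(array([0.406, 0.136, 0.093]), 0.8), (array([ 0.551, -0.003,  0.01 ]), 0.3)]
tank_wagon side []
hut top []
hut side [(array([0.569, 0.456, 0.001]), 0.7), (array([ 0.703, -0.207,  0.087]), 0.51)]
fuel_tank top [(array([0.669, 0.062, 0.086]), 0.44), (array([ 0.567, -0.132,  0.018]), 0.42)]
fuel_tank side [(array([0.668, 0.062, 0.09 ]), 0.48)]
glue top [(array([0.429, 0.451, 0.003]), 0.66)]
glue side [(array([0.428, 0.453, 0.001]), 0.88), (array([0.543, 0.132, 0.09 ]), 0.44)]
paint_jar top [(array([ 0.554, -0.009, -0.002]), 0.63), (array([0.573, 0.458, 0.   ]), 0.52)]
paint_jar side [(array([ 0.569,  0.457, -0.   ]), 0.71)]
1.5
```

View top.

View pics/t1.png

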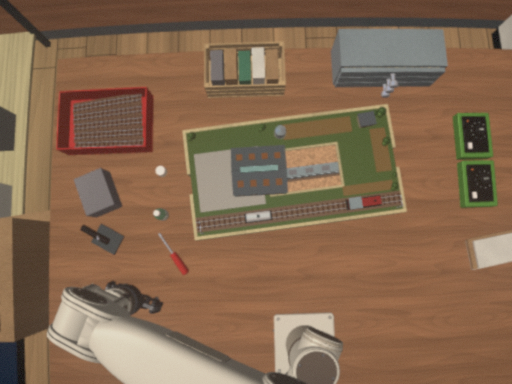

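View pics/s1.png

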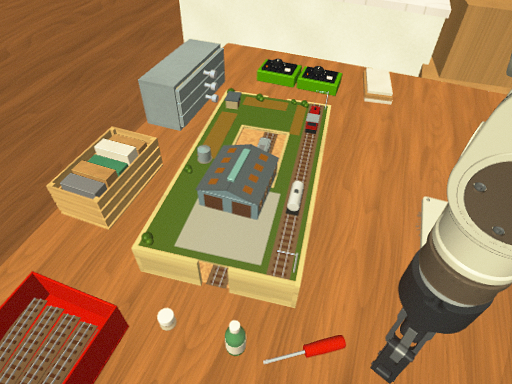

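Top view: the deck's corners lie near (185,130), (388,105), (405,210) and (195,238), the shed is at (258,172), and the coach's grey vents show in the hatch near (315,172). Next I rectify the deck plane to fit the layout pose.

```bash
cat >> h.py <<'E'
def proj(p,P):
    Rm=R.from_quat(p['attitude']).as_matrix();q=(np.asarray(P,float)-p['eye'])@Rm
    s=q[...,:2]/q[...,2:];r2=(s**2).sum(-1,keepdims=True);s=s*(1+p['k1']*r2)
    K=np.array(p['camera_matrix']);return s@K[:2,:2].T+K[:2,2]
def rect(im,p,x0,x1,y0,y1,z,res=.001):
    # rows: x decreasing downward; cols: y decreasing to right
    X=np.arange(x1,x0,-res);Y=np.arange(y1,y0,-res)
    g=np.stack(np.meshgrid(X,Y,indexing='ij')+[np.full((len(X),len(Y)),z)],-1) if 0 else np.stack([*np.meshgrid(X,Y,indexing='ij'),np.full((len(X),len(Y)),z)],-1)
    m=proj(p,g).astype(np.float32);return cv2.remap(im,m[...,0],m[...,1],cv2.INTER_CUBIC)
def row(pos,yaw_y,o=None):
    """yaw_y: desired heading (deg) of tool y axis (mod 180)."""
    o=o or telemetry.get_obs();Rm=R.from_quat(o['tool_rot']).as_matrix()
    d=Rm.T@(np.asarray(pos)-o['eef_pos'])/.15
    cur=np.degrees(np.arctan2(Rm[1,1],Rm[0,1]));t=[-(yaw_y-cur+k*180+180)%360-180 for k in(0,1)]
    t=[((cur-yaw_y+k*180+180)%360-180)/180 for k in(0,1)]
    return d.round(4),np.round(t,4)
E
python3 - <<'E'
from h import *
im=cv2.imread('pics/t1.png');p=camera_params('top')
r=rect(im,p,.33,.80,-.35,.45,.088);cv2.imwrite('pics/r1.png',r)
E
```

```text
(no output)
```

View pics/r1.png

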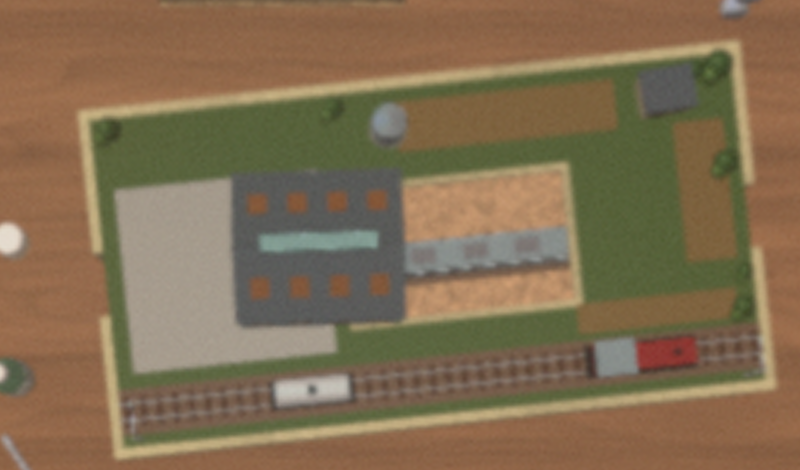

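Rectified at 1 mm per pixel: the base's corners are (115,188), (133,373) and (337,352), and the hatch's right edge runs from (570,164) to (581,302). That puts the hatch at about (0.554, -0.010) with the layout yawed 6.0°. The shed's roof is at about (320,248), yawed about 2.5°.

```bash
cat >> h.py <<'E'
H=np.array([.5540,-.0098]);A=np.radians(6.03);M=np.array([[np.cos(A),-np.sin(A)],[np.sin(A),np.cos(A)]])
def W(lx,ly,z): return np.r_[H+M@np.array([lx,ly])/1000,z]
def Lc(p): return (np.asarray(p)[:2]-H)@M*1000
E
python3 - <<'E'
from h import *
print(row(W(4,15,.227),6.03),row(W(4,15,.128),6.03))
for n in ['shed','coach','coach_end_a','shunter','tank_wagon']:
  for c in ['top']:
    print(n,[(Lc(d['at']).round(1),round(d['conf'],2)) for d in spot_point(n,c)[:2]])
E
```

```text
(array([-3.3935, -1.8351,  0.0088]), array([ 0.3373, -0.6627])) (array([-3.3935, -1.8351,  0.6688]), array([ 0.3373, -0.6627]))
shed [(array([  7.8, 143.1]), 0.89)]
coach [(array([-0.5,  6.4]), 0.81)]
coach_end_a [(array([  -0.4, -124.3]), 0.6)]
shunter [(array([-126.6, -164.8]), 0.87)]
tank_wagon [(array([-131.5,  160.5]), 0.8), (array([-2.4,  6.7]), 0.3)]
```

```bash
python3 -m creep '1 -0.33 -0.18 0 0; 1 -0.66 -0.36 0 0; 1 -1 -0.54 0 0'; python3 -m creep '1 -0.33 -0.18 0 0; 1 -0.66 -0.36 0 0; 1 -1 -0.54 0 0'; python3 -m creep '1 -0.33 -0.18 0 0; 1 -0.66 -0.36 0 0; 1 -1 -0.54 0 0;1 -1 -0.54 0 0'
python3 -c "
from h import *
print(row(W(4,15,.227),6.03),row(W(4,15,.128),6.03))"
```

```text
clock: 2.12
eef_pos: [0.304, 0.3247, 0.2284]
tool_rot: [0.201, 0.98, 0.0, 0.0]
ft_force: [1.0, -0.2, -0.5]
grip_width: 0.0854
grasp_force: 0.0
clock: 2.5
eef_pos: [0.4101, 0.1907, 0.2286]
tool_rot: [0.201, 0.98, 0.0, 0.0]
ft_force: [0.3, 0.6, -0.2]
grip_width: 0.0854
grasp_force: 0.0
clock: 3.0
eef_pos: [0.5168, 0.0554, 0.2278]
tool_rot: [0.204, 0.979, -0.0, 0.0]
ft_force: [-0.2, 0.7, 0.1]
grip_width: 0.0853
grasp_force: 0.0
(array([-0.3747, -0.199 ,  0.0055]), array([ 0.3354, -0.6646])) (array([-0.3743, -0.1988,  0.6655]), array([ 0.3354, -0.6646]))
```

```bash
python3 -m creep '1 -0.3745 -0.199 0 0.06; 1 -0.3745 -0.199 0 0.12; 1 -0.3745 -0.199 0 0.18; 1 -0.3745 -0.199 0 0.24;1 -0.3745 -0.199 0 0.3;1 -0.3745 -0.199 0 0.3354;1 -0.3745 -0.199 0.2 0.3354;1 -0.3745 -0.199 0.4 0.3354;1 -0.3745 -0.199 0.58 0.3354;1 -0.3745 -0.199 0.6655 0.3354;1 -0.3745 -0.199 0.6655 0.3354'
python3 - <<'E'
from h import *
o=telemetry.get_obs();print(Lc(o['eef_pos']),row(W(4,15,.128),6.03),row(W(-3,108,.128),6.03),o['joint_pos'])
snap('side','s2.png')
E
```

```text
clock: 4.38
eef_pos: [0.5539, 0.0095, 0.1279]
tool_rot: [0.666, 0.746, -0.001, -0.001]
ft_force: [-0.2, 0.5, -0.0]
grip_width: 0.0857
grasp_force: 0.0
[ 1.9266 19.1949] (array([-0.0281,  0.0136, -0.0008]), array([ 0.0022, -0.9978])) (array([ 0.5922, -0.0288, -0.0005]), array([ 0.0022, -0.9978])) [ 0.0171  0.4094 -0.0249  1.1384  0.0001  1.4757]
```

View pics/s2.png

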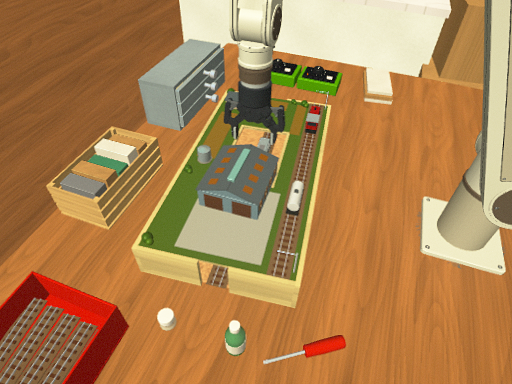

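Side view: the open fingers stand over the hatch near (258,130), behind the shed's -y end at about (245,150), clear of everything. Now I push.

```bash
python3 -m creep '1 0.1 0 0 0.002; 1 0.16 0 0 0.002; 1 0.22 0 0 0.002; 1 0.28 0 0 0.002; 1 0.34 -0.01 0 0.002; 1 0.4 -0.02 0 0.002; 1 0.46 -0.03 0 0.002; 1 0.52 -0.04 0 0.002; 1 0.58 -0.05 0 0.002;1 0.62 -0.05 0 0.002;1 0.65 -0.05 0 0.002;1 0.65 -0.05 0 0.002'
python3 - <<'E'
from h import *
o=telemetry.get_obs();print(Lc(o['eef_pos']),o['ft_force'])
im=snap('top','t2.png');p=camera_params('top')
for c in ['top','side']:
  if c=='side':camera(c)
  print([(Lc(d['at']),d['conf']) for d in spot_point('shed',c)[:2]])
  m=cut_out('shed',c)
  if c=='top' and m:
    pts=cv2.findNonZero(m[0]['pixels'].astype(np.uint8));print(cv2.minAreaRect(pts))
cv2.imwrite('pics/r2.png',rect(im,p,.40,.67,.0,.36,.142,.0006)[:,:,::-1])
E
```

```text
clock: 5.92
eef_pos: [0.5359, 0.1058, 0.1284]
tool_rot: [0.669, 0.743, -0.0, -0.001]
ft_force: [0.7, -2.6, 1.7]
grip_width: 0.0856
grasp_force: 1.2
[ -5.86   116.8174] [ 0.6621 -2.602   1.7072]
[(array([ -8.0461, 211.3144]), 0.89)]
((232.82310485839844, 178.08462524414062), (48.74564743041992, 48.001441955566406), 82.87498474121094)
[(array([-11.2711, 209.3423]), 0.95)]
```

View pics/r2.png

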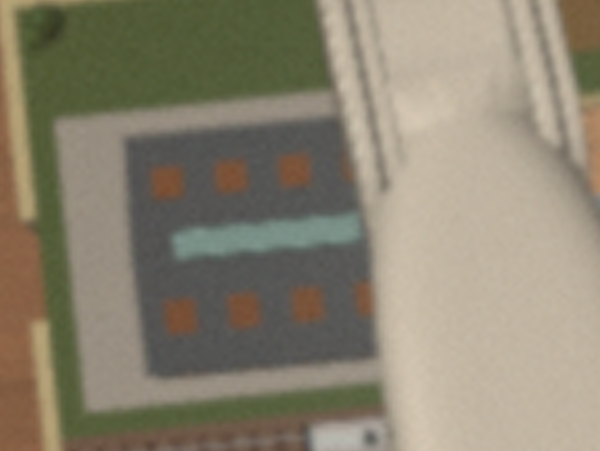

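The shed is square now: its left roof edge runs from (125,138) to (150,377), about 6°. It still needs 27 mm along y and +8 mm in x, so I finish the push with a slight diagonal.

```bash
python3 -m creep '1 0.03 0.012 0 0; 1 0.06 0.024 0 0; 1 0.09 0.036 0 0; 1 0.12 0.048 0 0; 1 0.15 0.06 0 0; 1 0.17 0.065 0 0; 1 0.18 0.065 0 0; 1 0.18 0.065 0 0'
python3 - <<'E'
from h import *
o=telemetry.get_obs();print(Lc(o['eef_pos']),o['ft_force'])
im=snap('top','t3.png');p=camera_params('top')
for c in ['top','side']:
  if c=='side':camera(c)
  print([(Lc(d['at']),d['conf']) for d in spot_point('shed',c)[:2]])
r=rect(im,p,.40,.67,.0,.36,.142,.0006)[:,:,::-1];cv2.imwrite('pics/r3.png',r)
E
```

```text
clock: 7.22
eef_pos: [0.5435, 0.1331, 0.1286]
tool_rot: [0.669, 0.743, 0.0, -0.0]
ft_force: [0.4, -0.6, 0.5]
grip_width: 0.0855
grasp_force: 0.1
[  4.528  143.2279] [ 0.3916 -0.5819  0.5029]
[(array([  2.7817, 234.807 ]), 0.72)]
[(array([  0.8193, 236.2209]), 0.65)]
```

View pics/r3.png

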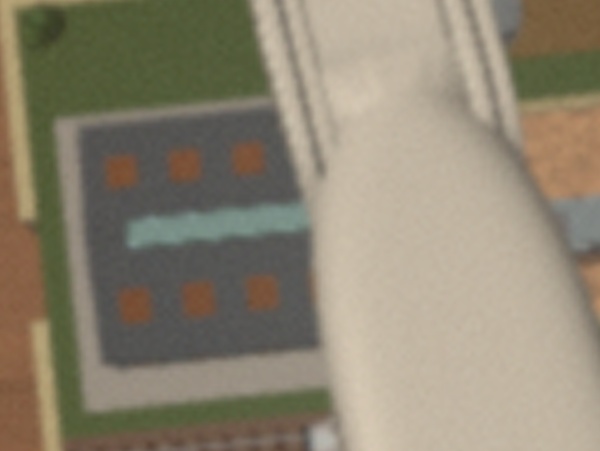

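The shed is square (5.8°) and centred to about 2 mm: its left roof edge runs from (80,128) to (104,366) inside the base. I retreat along the hatch and line up over the coach.

```bash
python3 -m creep '1 -0.2 0 0 0; 0.65 -0.55 -0.03 -0.1 0; 0.65 -0.9 -0.033 -0.1 0;0.65 -0.9 -0.033 -0.1 0'
python3 - <<'E'
from h import *
camera('top')
for n in ['coach','coach_end_a','hatch','shed']:print(n,[(Lc(d['at']).round(1),round(d['at'][2],3),round(d['conf'],2)) for d in spot_point(n,'top')[:2]])
im=snap('wrist','w1.png')
for n in ['coach','hatch','hidden_track']:print(n,[(Lc(d['at']).round(1),round(d['at'][2],3),round(d['conf'],2)) for d in spot_point(n,'wrist')[:2]])
print(Lc(telemetry.get_obs()['eef_pos']),row(W(0,-55,.128),6.03))
E
```

```text
clock: 7.92
eef_pos: [0.553, -0.0053, 0.1439]
tool_rot: [0.671, 0.741, 0.0, 0.001]
ft_force: [-0.3, 0.1, 0.1]
grip_width: 0.0556
grasp_force: 0.0
coach [(array([-1.3,  3.7]), 0.009, 0.64), (array([-131.7,  160.4]), 0.094, 0.51)]
coach_end_a [(array([  1.8, 133.8]), 0.018, 0.8)]
hatch [(array([-2.2,  2. ]), 0.088, 0.93)]
shed [(array([ -0.6, 235.1]), 0.092, 0.91), (array([ 65.7, 459.7]), -0.002, 0.68)]
coach [(array([3.3, 7.5]), 0.007, 0.9)]
hatch []
hidden_track []
[-0.5735  8.9491] (array([-0.4263,  0.0032,  0.1027]), array([ 0.0005, -0.9995]))
```

View pics/w1.png

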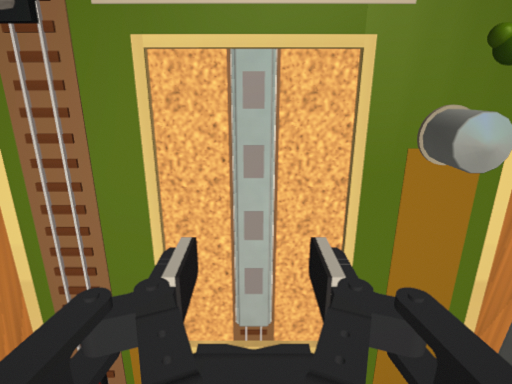

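Wrist view: the coach's grey roof runs up the hatch from (253,325) to (253,48), between the fingers at (180,280) and (325,280). The hatch's far edge is at row 40. I back-project these pixels.

```bash
python3 - <<'E'
from h import *
p=camera_params('wrist');print(Lc(p['eye']),p['eye'][2])
def px(u,v,z):
    K=np.array(p['camera_matrix']);s=np.array([(u-K[0,2])/K[0,0],(v-K[1,2])/K[1,1]]);t=s.copy()
    for _ in range(20):t=s/(1+p['k1']*(t@t))
    d=R.from_quat(p['attitude']).as_matrix()@np.r_[t,1];return Lc(p['eye']+d*(z-p['eye'][2])/d[2])
for u,v,z in[(235,322,.051),(272,322,.051),(232,50,.051),(278,50,.051),(145,47,.088),(362,47,.088),(190,345,.088),(110,300,.093)]:print(u,v,px(u,v,z))
E
```

```text
[-0.5324 87.0802] 0.28984486770520335
235 322 [ -16.9171 -117.3059]
272 322 [  17.4032 -117.2901]
232 50 [-15.2174 114.5614]
278 50 [ 17.1619 114.5951]
145 47 [-64.569  111.9631]
362 47 [ 64.2806 112.0938]
190 345 [ -51.0404 -108.2273]
110 300 [-106.9829  -61.6715]
```

```bash
python3 -m creep '0.65 -0.3 0.007 0 0; 0.65 -0.427 0.007 0.05 0;0.65 -0.427 0.007 0.25 0; 0.65 -0.427 0.007 0.45 0;0.65 -0.427 0.007 0.6 0;0.65 -0.427 0.007 0.68 0;0.65 -0.427 0.007 0.7 0;0.65 -0.427 0.007 0.7 0'
python3 -m creep '0.2 0 0 0 0;0 0 0 0 0;0 0 0 0 0;0 0 0 0 0'
python3 -c "
from h import *
print(Lc(telemetry.get_obs()['eef_pos']))"
```

```text
clock: 9.38
eef_pos: [0.5608, -0.0654, 0.039]
tool_rot: [0.669, 0.743, 0.0, 0.0]
ft_force: [-0.2, -1.1, 0.2]
grip_width: 0.0557
grasp_force: 0.0
clock: 9.88
eef_pos: [0.5609, -0.0656, 0.0399]
tool_rot: [0.669, 0.743, 0.001, 0.001]
ft_force: [-1.9, 0.4, 6.0]
grip_width: 0.0303
grasp_force: 58.9
[  1.0251 -56.2645]
```

```bash
python3 -m creep '0 0.05 0 -0.005 0;0 0.12 0 -0.005 0;0 0.19 0 -0.005 0;0 0.26 0 -0.005 0;0 0.33 0 -0.005 0;0 0.38 0 0 0;0 0.39 0 0 0;0 0.39 0 0 0'
python3 -m creep '0.65 0 0 0 0;0.65 0 0 0 0;0.65 0 0 0 0'
python3 - <<'E'
from h import *
p=camera_params('wrist');im=snap('wrist','w2.png');o=telemetry.get_obs()
print(Lc(o['eef_pos']),Lc(p['eye']))
for n in ['coach','coach_end_a']:print(n,[(Lc(d['at']).round(1),round(d['at'][2],3),round(d['conf'],2)) for d in spot_point(n,'wrist')[:2]])
E
```

```text
clock: 10.88
eef_pos: [0.5556, -0.0072, 0.0399]
tool_rot: [0.669, 0.743, 0.001, 0.002]
ft_force: [1.0, -3.7, 7.8]
grip_width: 0.0304
grasp_force: 61.6
clock: 11.25
eef_pos: [0.5534, -0.0068, 0.0378]
tool_rot: [0.669, 0.743, -0.0, -0.001]
ft_force: [0.1, -0.2, -0.2]
grip_width: 0.0556
grasp_force: 0.0
[-0.1155  2.8935] [ 0.0828 81.0671]
coach [(array([ 5.4, 66.9]), 0.006, 0.77)]
coach_end_a []
```

View pics/w2.png

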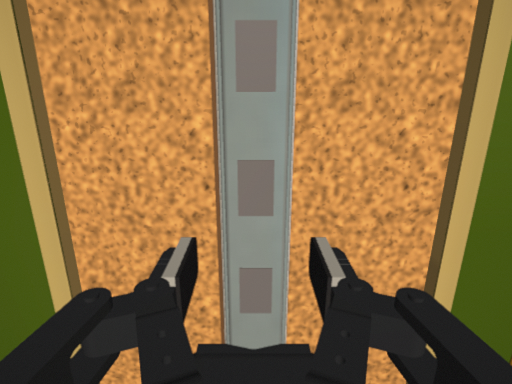

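Wrist view: the coach is centred between the fingers (roof spans columns 218 to 297 at the top) and has moved +y, so end A is at about -60. I regrip nearer end A.

```bash
python3 -m creep '0.65 -0.08 0 -0.01 0;0.65 -0.133 0 -0.01 0;0.65 -0.133 0 -0.01 0;0 -0.133 0 -0.01 0;0 -0.133 0 -0.01 0;0 -0.133 0 -0.01 0;0 -0.133 0 -0.01 0'
python3 -m creep '0 0 0 -0.06 0;0 0 0 -0.12 0;0 0 0 -0.18 0;0 0 0 -0.24 0;0 0 0 -0.3 0;0 0 0 -0.36 0;0 0 0 -0.42 0;0 0 0 -0.42 0'
python3 - <<'E'
from h import *
print(Lc(telemetry.get_obs()['eef_pos']))
a=snap('top','t4.png');b=snap('side','s4.png');c=snap('wrist','w4.png')
cv2.imwrite('pics/m4.png',np.hstack([b[60:280,120:370],a[90:250,180:420].repeat(1,0)[:220] if 0 else cv2.resize(c,(293,220))])[:,:,::-1])
E
```

```text
clock: 12.28
eef_pos: [0.5565, -0.0273, 0.0405]
tool_rot: [0.669, 0.743, 0.0, 0.0]
ft_force: [-1.3, -1.0, 5.7]
grip_width: 0.0296
grasp_force: 59.4
clock: 13.28
eef_pos: [0.557, -0.0273, 0.104]
tool_rot: [0.669, 0.743, 0.001, 0.001]
ft_force: [0.3, 0.3, -1.8]
grip_width: 0.0266
grasp_force: 59.2
[  1.1591 -17.6912]
```

View pics/m4.png

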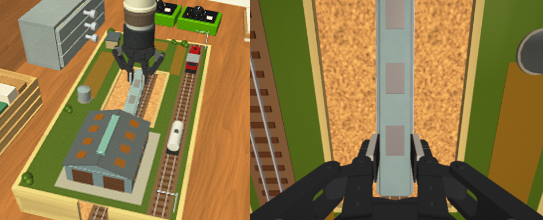

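The coach's end A now stands in the grip, rising through the hatch between the fingers, and the wrist force is about the coach's weight. I keep lifting.

```bash
python3 -m creep '0 0 0 -0.05 0;0 0 0 -0.1 0;0 0 0 -0.15 0;0 0 0 -0.2 0;0 0 0 -0.25 0;0 0 0 -0.3 0;0 0 0 -0.35 0;0 0 0 -0.4 0;0 0 0 -0.4 0'
python3 - <<'E'
from h import *
print(Lc(telemetry.get_obs()['eef_pos']))
b=snap('side','s5.png');c=snap('wrist','w5.png')
cv2.imwrite('pics/m5.png',np.hstack([cv2.resize(b[60:250,150:340],(400,400)),cv2.resize(c,(400,400))])[:,:,::-1])
E
```

```text
clock: 14.55
eef_pos: [0.5568, -0.0275, 0.1639]
tool_rot: [0.669, 0.743, 0.0, 0.001]
ft_force: [0.5, -1.6, -2.3]
grip_width: 0.0251
grasp_force: 63.7
[  0.9107 -17.9045]
```

View pics/m5.png

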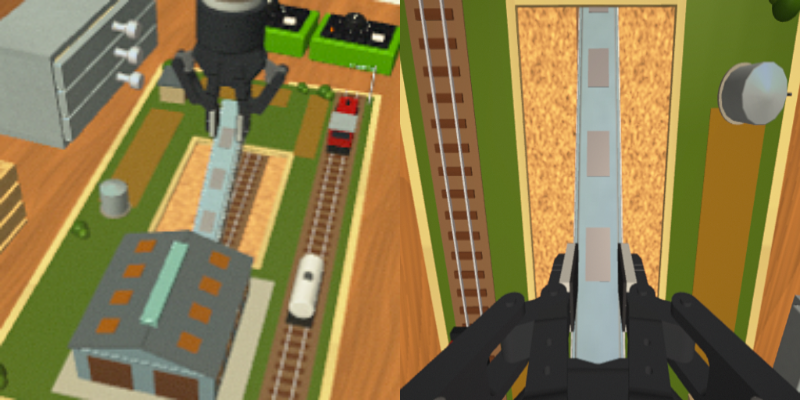

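Left panel: the coach slopes from the gripper at (225,110) down to (210,230), passing under the hatch's +y edge. Right panel: it is held centrally between the pads. I draw it out diagonally.

```bash
python3 -m creep '0 -0.06 0 -0.04 0;0 -0.12 0 -0.09 0;0 -0.18 0 -0.135 0;0 -0.24 0 -0.18 0;0 -0.3 0 -0.225 0;0 -0.36 0 -0.27 0;0 -0.42 0 -0.315 0;0 -0.48 0 -0.36 0;0 -0.54 0 -0.4 0;0 -0.54 0 -0.4 0'
python3 - <<'E'
from h import *
print(Lc(telemetry.get_obs()['eef_pos']))
b=snap('side','s6.png');c=snap('wrist','w6.png')
cv2.imwrite('pics/m6.png',np.hstack([cv2.resize(b[40:250,130:340],(400,400)),cv2.resize(c,(400,400))])[:,:,::-1])
E
```

```text
clock: 15.9
eef_pos: [0.5652, -0.1085, 0.2236]
tool_rot: [0.669, 0.743, 0.0, 0.001]
ft_force: [0.1, 0.0, -1.6]
grip_width: 0.0251
grasp_force: 65.2
[  0.7249 -99.3726]
```

View pics/m6.png

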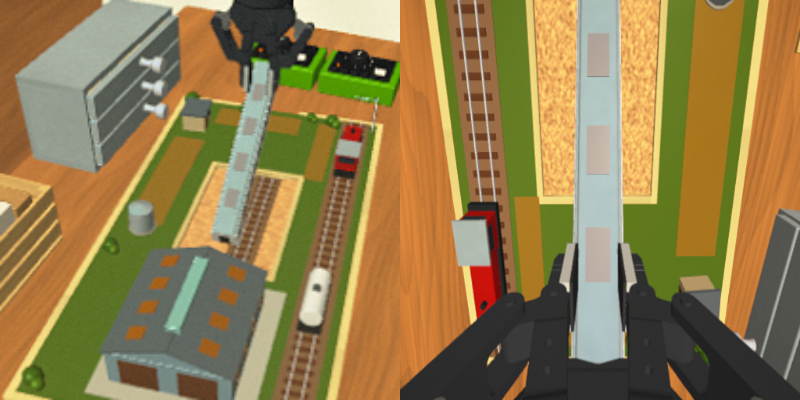

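The coach's lower end, at (225,240) in the left panel, is now inside the hatch opening and touching nothing. I lift straight up.

```bash
python3 -m creep '0 -0.03 0 -0.06 0;0 -0.05 0 -0.13 0;0 -0.05 0 -0.22 0;0 -0.05 0 -0.32 0;0 -0.05 0 -0.42 0;0 -0.05 0 -0.52 0;0 -0.05 0 -0.62 0;0 -0.05 0 -0.72 0;0 -0.05 0 -0.8 0;0 -0.05 0 -0.84 0;0 -0.05 0 -0.84 0;0 -0.05 0 -0.84 0'
python3 - <<'E'
from h import *
print(Lc(telemetry.get_obs()['eef_pos']))
b=snap('side','s7.png');camera('top')
for c in('side','top'):
  for n in ['coach','coach_end_a','shed','shunter','tank_wagon','fuel_tank','hut']:print(c,n,[(Lc(d['at']).round(1),round(d['at'][2],3),round(d['conf'],2)) for d in spot_point(n,c)[:2]])
E
```

```text
clock: 17.5
eef_pos: [0.5653, -0.1152, 0.3484]
tool_rot: [0.669, 0.743, -0.0, -0.001]
ft_force: [0.1, 0.1, -1.6]
grip_width: 0.025
grasp_force: 65.3
[   0.2195 -105.9649]
side coach [(array([ -0.6, -56.1]), 0.277, 0.56)]
side coach_end_a [(array([ 1.1, 64.1]), 0.224, 0.9), (array([   4.7, -160.4]), 0.347, 0.58)]
side shed [(array([  3.5, 239.3]), 0.094, 0.56), (array([  3.1, -54.7]), 0.277, 0.34)]
side shunter [(array([-130.1, -165.4]), 0.096, 0.87)]
side tank_wagon [(array([-127.1,  161.9]), 0.091, 0.75), (array([-130.6,    2. ]), 0.097, 0.7)]
side fuel_tank [(array([121.6,  58.4]), 0.089, 0.71), (array([-133.4,   -2.3]), 0.094, 0.68)]
side hut [(array([ 127.9, -207.6]), 0.088, 0.54), (array([-208.6,  451.9]), -0.001, 0.25)]
top coach [(array([ -2.3, -54.7]), 0.278, 0.85), (array([ 64.9, 463.9]), 0.002, 0.51)]
top coach_end_a [(array([ 2.1, 64.3]), 0.222, 0.72), (array([-212.3,  450.2]), 0.005, 0.58)]
top shed [(array([  0.7, 237.5]), 0.09, 0.72)]
top shunter [(array([-128.3, -166.4]), 0.095, 0.56)]
top tank_wagon [(array([-132. ,  157.8]), 0.092, 0.64)]
top fuel_tank [(array([123.5,  58.9]), 0.085, 0.45)]
top hut []
```

View pics/s7.png

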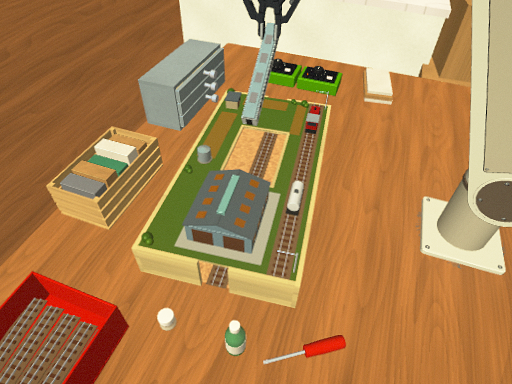

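The coach is held in the air with its low end about 13 cm above the deck. The shed is centred on its base and the bystanders' positions are unchanged, so I hand in.

```bash
python3 -c "
from h import *
print(ticket.job_done())"
```

```text
the job is handed in; nothing more can be done
None
```

I handed the job in with the shed slid back squarely onto its base (about 2 mm off centre) and the coach drawn out of the hatch and held in the air about 13 cm above the deck; no bystander I re-measured had moved, and the clock read about 18 of the 51 s.

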